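# Seat the engine cowl rim-down in the holding board

### The job

Three aluminium engine cowls for the model aircraft stand on the bench: take the large one that stands on its rim, open mouth down. Set it rim-down in the wider of the two round recesses of the wooden holding board, lowering it all the way in before letting go, so that its rim lies flat on the recess floor. Leave the upturned cowl and the small cowl where they are.

Things in the scene. Friction and masses are not known exactly. Their poses are not given: they have to be found in the camera images.
- cowl: The cowl to place. Bare aluminium, a round cup with an outward rim flange around its open mouth. It stands mouth down on the bench: rim flange at the bottom, 56 mm across and 5 mm thick; above it a straight barrel 40 mm across; closed flat end with a small dark dot on top. 40 mm tall in all, about 80 g. Origin: centre of the rim plane (its underside as it stands); z points from the rim to the closed end, so up when it is rim-down.
- cowl_upturned: The same cowl in shape and size, but standing on its closed end with the open mouth and the 56 mm flange on top, 40 mm tall. Not to be used. Origin: centre of its underside, z up.
- cowl_small: A smaller cowl, also standing rim-down: flange 38 mm across and 5 mm thick, barrel 27 mm across, 28 mm tall. Not to be used. Origin: centre of its underside, z up.
- wide_recess (a point): Centre of the floor of the wider round recess, z up, in the light-wood holding board. The board is fixed to the bench, 130 x 230 mm and 18 mm thick, turned any way. It has two flat round recesses 6 mm deep with brown cork on their floors: the wider one is 74 mm across, the other 52 mm across. This floor is 12 mm above the bench. The narrow recess lies 115 mm off in the point's -y direction.
Things that resemble listed ones, but are neither listed nor needed, are in the scene too. What is shaped like the cowl but blue or turquoise is not meant.

How it is judged:
On the way:
1. the cowl is in the wide recess, rim-down, within 10 mm of the floor, while still held by the fingers (horizontal distance between cowl and wide_recess below 0.013 m and angle between cowl's own z axis and vertical below 0.12 rad and z of cowl in the frame of wide_recess below 0.01 m and contact force between the fingers and cowl above 0.5 N), for 0.05 s.
At the end, for the whole second after the job is handed in: The cowl is at rest rim-down in the wide recess: centre within 13 mm of the recess centre, rim within 3 mm of the floor, upright within 7 degrees. The other two cowls are within 20 mm of where they began and still standing as they were (horizontal distance between cowl and wide_recess below 0.013 m and angle between cowl's own z axis and vertical below 0.12 rad and z of cowl in the frame of wide_recess between -0.004 and 0.003 m and linear speed of cowl below 0.02 m/s and angular speed of cowl below 0.2 rad/s and not (distance of cowl_upturned from where it was at the start of the episode above 0.02 m or angle between cowl_upturned's own z axis and vertical above 0.5 rad) and not (distance of cowl_small from where it was at the start of the episode above 0.02 m or angle between cowl_small's own z axis and vertical above 0.5 rad)); the robot touches nothing.
It fails at once if the upturned cowl is shifted more than 20 mm or knocked over (distance of cowl_upturned from where it was at the start of the episode above 0.02 m or angle between cowl_upturned's own z axis and vertical above 0.5 rad).
It fails at once if the small cowl is shifted more than 20 mm or knocked over (distance of cowl_small from where it was at the start of the episode above 0.02 m or angle between cowl_small's own z axis and vertical above 0.5 rad).
It also fails if it takes over 29 s, if anything falls off the work surface, if the arm or the gripper's body presses on something with over 40 N, if the wrist force passes 120 N, or if a joint passes its speed limit or range.

### The arm

A 7-joint arm with a two-finger parallel gripper is mounted at the origin on the work surface. World frame = base frame: x ahead of the robot, y to its left, z up, the work surface at z = 0. Lengths are in m, angles in rad, forces in N, time in s.
With the tool pointing down it reaches from about 0.425 to 0.925 m from the base axis. Payload 6.8 kg.
Tool frame: the origin (TCP) lies midway between the tips of the shut fingers; the grasp point (between the pads) lies 19 mm behind it; z points along the fingers, y is the line along which they close (so a half turn about z gives the same grasp; the last joint's range is limited). The gripper opens to 85 mm and grips with 20 to 120 N. Pads are 22 mm wide; open, the fingers measure 114 mm over their backs; the gripper's body (76 mm by 85 mm) begins 54 mm behind the grasp point. The pads swing forward as they close: fully open they stand 13 mm farther back than shut.
Start: joints at [-1.332, 0.477, 0.022, 1.555, -0.011, 1.109, -0.083], TCP at [0.229, 0.635, 0.231] pointing down, gripper open.
Joint ranges: [-2.96, 2.96], [-0.34, 2.1], [-1.41, 1.46], [0.24, 2.44], [-1.37, 4.51], [0.17, 1.92], [-2.96, 2.96]. Speed limits (rad/s): [2.39, 2.39, 3.14, 3.14, 3.14, 3.14, 3.14].

### API

Orientations are given as a rotation vector (axis times angle).
In Python, from bench import get_obs, grab_frame, camera_params, r gives the robot as it stands.
- The arm moves only by the shell command python3 -m jog 'ROWS' [FORCE]. ROWS is JSON, a list of rows, each an object of numbers: "rx", "ry", "rz": the turn, a rotation vector about the world's x, y, z scaled (see below); "x", "y", "z": the shift along the world's x, y, z scaled (see below); "jaw": the opening, from -1 (shut) to 1 (fully open). In form: [{"rx": .., "ry": .., "rz": .., "x": .., "y": .., "z": .., "jaw": ..}, ...]. A call has 1 to 8 rows; each row shifts and turns the commanded pose from where the row before left it; what a row does not reach is not made up. The controller multiplies each number of a shift by 60 mm and each number of a turn by 10 degrees. A row lasts 1/8 s, in which the tool goes at most 62.5 mm and 10.7 degrees, less where a joint would pass 70% of its speed; a pose out of reach is approached as far as the arm can. A call with a number of a shift or a turn outside -1 to 1 is refused whole. A call with a gripper value outside its range is refused whole. The fingers move at their own pace and stop on an object; FORCE is the grip in N (left out, the last holds). Time passes only in rows, so rows that do not move let the fingers close. It gives the time, the measured TCP pose, the force, the opening and the grip force at its end, in the units of the state.
- get_obs(): the state, without advancing time (a new reading comes with each control period).
- grab_frame(name): name is "scene" or "top"; returns the picture (420x560x3 uint8, red, green, blue); there is no depth.
- camera_params(name): a dict with "fx", "fy", "cx", "cy" (pixels), "k1" (the pictures are not rectified: a ray, as slopes to the right and down, at radius r is drawn at 1 + k1 r^2 times it, then the intrinsics apply), "R" (3x3) and "t" (3): a world point X has camera coordinates R X + t. Camera axes: x right, y down, z forward; pixel columns grow to the right and rows downward; lengths in m; the calibration is good to about 2 mm. A picture is of the moment at which its call begins. camera_params takes no time and is no camera call.
- r.hand_in(): hands the job in; it is judged then, once.
The state is a dict: "clock": time; "joints": joint angles; "qvel": joint speeds; "tau": joint torques, N m; "tcp_pos": TCP position; "orientation": TCP orientation; "contact_force": force on the tool from outside, world axes, zero at the start; "moment": the same for the moment, N m; "grip_width": finger opening in m; "gripper_force": force on a finger pad.
Only numpy, scipy, OpenCV 4.12 (cv2) and the standard library are available. Lean on these libraries where they do the work, as an engineer would, in place of code of your own. Each camera call takes 0.05 s, during which the arm holds its last target. There are 200 camera calls.

## Working session

There is one attempt and no reset: what is moved stays moved. The work goes in short steps, Python scripts to look and compute and a shell command to move; the robot and the scene stay as the last step left them, time stands still between calls to the robot, and variables do not carry over. Pictures are saved under pics/ and viewed, at most 10 in all, crops included, and the job is handed in when it is done.

```bash
mkdir -p pics; ls; cat > h.py <<'E'
import numpy as np, cv2
from bench import get_obs, grab_frame, camera_params, r
def ray(name,u,v):
    p=camera_params(name);xd=np.array([(u-p['cx'])/p['fx'],(v-p['cy'])/p['fy']])
    x=xd.copy()
    for _ in range(30): x=xd/(1+p['k1']*(x@x))
    R=np.array(p['R']);t=np.array(p['t'])
    return -R.T@t, R.T@np.array([x[0],x[1],1])
def onz(name,u,v,z):
    c,d=ray(name,u,v); return c+d*(z-c[2])/d[2]
def tri(n1,p1,n2,p2):
    c1,d1=ray(n1,*p1);c2,d2=ray(n2,*p2)
    s=np.linalg.lstsq(np.c_[d1,-d2],c2-c1,rcond=None)[0]
    a=c1+d1*s[0];b=c2+d2*s[1]; return (a+b)/2,np.linalg.norm(a-b)
def proj(name,X):
    p=camera_params(name);c=np.array(p['R'])@X+np.array(p['t']);x=c[:2]/c[2];x=x*(1+p['k1']*(x@x))
    return np.array([p['fx']*x[0]+p['cx'],p['fy']*x[1]+p['cy']])
def save(name,f,crop=None,s=1):
    im=cv2.cvtColor(grab_frame(name),cv2.COLOR_RGB2BGR); cv2.imwrite(f'pics/{f}_raw.png',im)
    if crop: x0,y0,x1,y1=crop; im=im[y0:y1,x0:x1]
    cv2.imwrite(f'pics/{f}.png',cv2.resize(im,None,fx=s,fy=s,interpolation=cv2.INTER_CUBIC))
E
python3 - <<'E'
from h import *
o=get_obs();print({k:np.round(v,3) for k,v in o.items()})
for n in('scene','top'):
    p=camera_params(n);print(n,p);save(n,n+'0',s=1.4)
E
```

```text
pics
{'clock': np.float64(0.0), 'joints': array([-1.332,  0.478,  0.022,  1.557, -0.012,  1.109, -0.083]), 'qvel': array([ 0.002, -0.   , -0.   , -0.002, -0.   ,  0.   , -0.   ]), 'tau': array([ 0.0000e+00, -5.9646e+01,  1.6080e+00, -2.8119e+01,  1.3000e-02,
        1.0000e-02,  0.0000e+00]), 'tcp_pos': array([0.229, 0.634, 0.23 ]), 'orientation': array([-5.420e-01, -3.094e+00,  3.000e-03]), 'contact_force': array([-0.354,  0.07 ,  0.721]), 'moment': array([ 0.034,  0.001, -0.037]), 'gripper_force': np.float64(0.0), 'grip_width': np.float64(0.085)}
scene {'fx': 486.43224216568143, 'fy': 486.43224216568143, 'cx': 270.10537963034375, 'cy': 214.72273576683273, 'k1': -0.07381155680305442, 'R': array([[-0.14353838,  0.98937648, -0.02304159],
       [ 0.62904811,  0.07323851, -0.77390865],
       [-0.76399948, -0.12557986, -0.63287794]]), 't': array([ 0.1071271 , -0.32536865,  1.52156159])}
top {'fx': 385.25466594718006, 'fy': 385.25466594718006, 'cx': 275.61830938140037, 'cy': 210.11687238208188, 'k1': -0.03474305997835933, 'R': array([[ 0.00675086, -0.99986467, -0.01500243],
       [-0.99435253, -0.00512312, -0.10600375],
       [ 0.10591254,  0.01563332, -0.99425255]]), 't': array([-0.0296314 ,  0.54337217,  0.6936426 ])}
```

View pics/scene0.png

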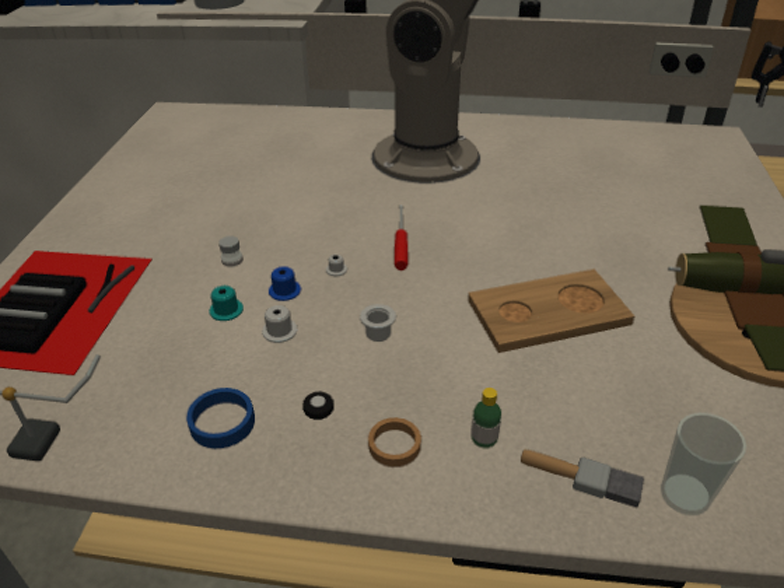

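View pics/top0.png

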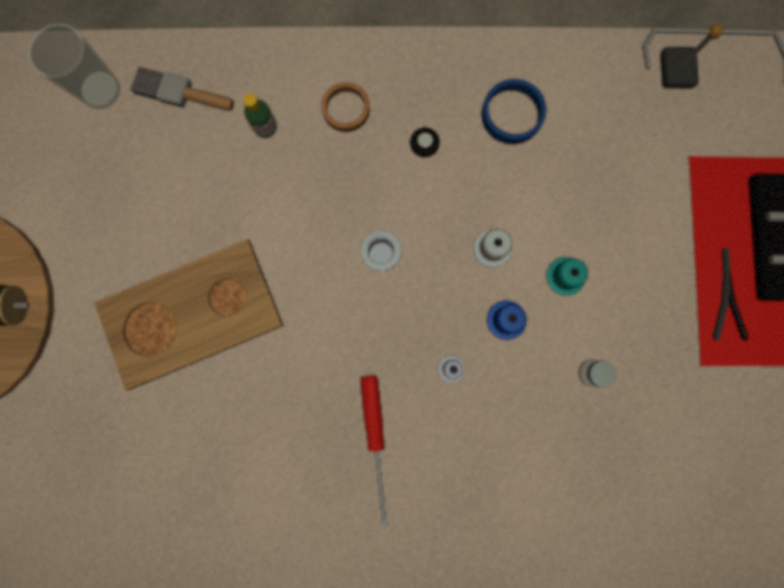

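The scene view shows the standing aluminium cowl at about (279,322)/1.4, the upturned one at (377,322)/1.4, the small one at (336,264)/1.4 and the board's wide recess at (581,298)/1.4. In the top view the same things are at (494,246), (381,251), (451,369) and (150,329), also /1.4. I'll enlarge these next.

```bash
python3 - <<'E'
import cv2,numpy as np
s=cv2.imread('pics/scene0_raw.png');t=cv2.imread('pics/top0_raw.png')
def c(im,x0,y0,w,h,k): 
    return cv2.resize(im[y0:y0+h,x0:x0+w],None,fx=k,fy=k,interpolation=cv2.INTER_CUBIC)
# each 400x300
a=c(s,175,200,50,37.5.__int__()+1,8)[:300];b=c(s,325,185,133,75*4//3,3)
b=cv2.resize(b,(400,300)) 
d=c(t,325,155,50,38,8)[:300];e=c(t,60,165,133,100,3);e=cv2.resize(e,(400,300))
cv2.imwrite('pics/crops.png',np.vstack([np.hstack([a,b]),np.hstack([d,e])]))
E
```

```text
(no output)
```

View pics/crops.png

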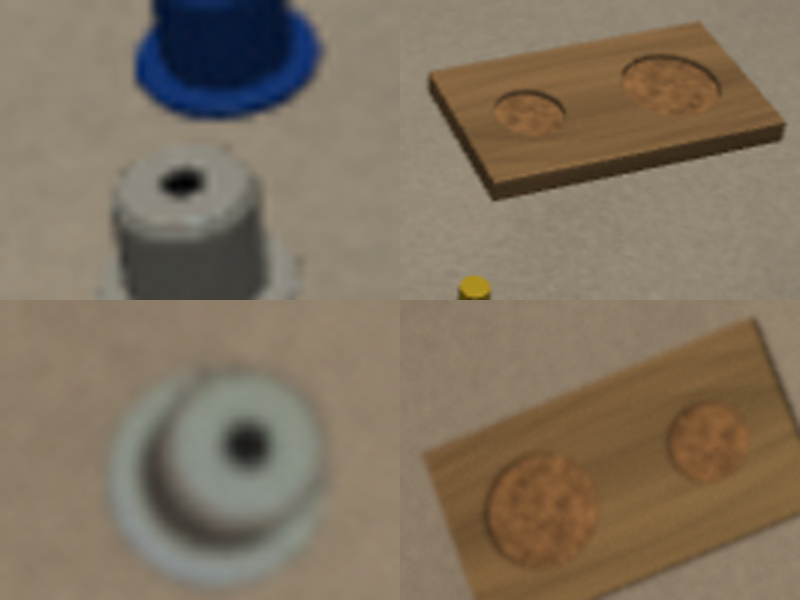

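```bash
python3 - <<'E'
from h import *
np.set_printoptions(precision=4,suppress=True)
print('dot',tri('scene',(197.9-.4,222.75-.4),'top',(355.3,172.7)),onz('scene',197.5,222.3,.04),onz('top',355.3,172.7,.04))
print('flange',onz('top',351.7,176.7,.005))
print('wide',tri('scene',(415,213.4),'top',(107.4,234.4)),onz('scene',415,213.4,.018),onz('top',107.4,234.4,.018))
print('narrow',tri('scene',(368.,222.2),'top',(162.4,212.1)))
print('up',onz('top',381/1.4,251/1.4,.04),'small',onz('top',453/1.4,369/1.4,.028))
print('blue',onz('top',512/1.4,318/1.4,.04),'teal',onz('top',571/1.4,272/1.4,.04))
from scipy.spatial.transform import Rotation as R
print(R.from_rotvec(get_obs()['orientation']).as_matrix())
E
```

```text
dot (array([ 0.6134, -0.1757,  0.04  ]), np.float64(0.0024613253925434017)) [ 0.6131 -0.1771  0.04  ] [ 0.6132 -0.1745  0.04  ]
flange [ 0.6124 -0.1741  0.005 ]
wide (array([0.4964, 0.2965, 0.0152]), np.float64(0.0008661964756821151)) [0.5003 0.2953 0.018 ] [0.4962 0.2957 0.018 ]
narrow (array([0.5401, 0.1906, 0.0154]), np.float64(0.0016430832555630309))
up [ 0.6    -0.0197  0.04  ] small [ 0.4447 -0.1157  0.028 ]
blue [ 0.5118 -0.192   0.04  ] teal [ 0.5731 -0.2712  0.04  ]
[[-0.9405  0.3398 -0.0005]
 [ 0.3398  0.9405 -0.0016]
 [-0.0001 -0.0016 -1.    ]]
```

The crops put the cowl's dot at (183,182) and (246,445), and the wide recess at (671,86) and (543,509). That gives the cowl at about (0.613, -0.175) with its top at 0.040, and the recess at about (0.497, 0.296). I'll turn the jaw axis by +40° to clear the blue and teal cowls.

```bash
python3 -m jog '[{"x":0.38,"y":-0.8,"rz":0.5},{"x":0.38,"y":-0.8,"rz":0.5},{"x":0.38,"y":-0.8,"rz":0.5},{"x":0.38,"y":-0.8,"rz":0.5},{"x":0.38,"y":-0.8,"rz":0.5},{"x":0.38,"y":-0.8,"rz":0.5},{"x":0.38,"y":-0.8,"rz":0.5},{"x":0.38,"y":-0.8,"rz":0.5}]' 30
```

```text
validation failed for argument at $[0]...
```

```bash
python3 -m jog '[{"x":0.42,"y":-0.85,"z":-0.2},{"x":0.42,"y":-0.85,"z":-0.2},{"x":0.42,"y":-0.85,"z":-0.2},{"x":0.42,"y":-0.85,"z":-0.2},{"x":0.42,"y":-0.85,"z":-0.2},{"x":0.42,"y":-0.85,"z":-0.2},{"x":0.42,"y":-0.85,"z":-0.2},{"x":0.42,"y":-0.85,"z":-0.1}]'
```

```text
validation failed for argument at $[0]...
```

All keys seem to be required.

```bash
python3 -m jog '[{"rx":0,"ry":0,"rz":0.5,"x":0.38,"y":-0.8,"z":0,"jaw":1},{"rx":0,"ry":0,"rz":0.5,"x":0.38,"y":-0.8,"z":0,"jaw":1},{"rx":0,"ry":0,"rz":0.5,"x":0.38,"y":-0.8,"z":0,"jaw":1},{"rx":0,"ry":0,"rz":0.5,"x":0.38,"y":-0.8,"z":0,"jaw":1},{"rx":0,"ry":0,"rz":0.5,"x":0.38,"y":-0.8,"z":0,"jaw":1},{"rx":0,"ry":0,"rz":0.5,"x":0.38,"y":-0.8,"z":0,"jaw":1},{"rx":0,"ry":0,"rz":0.5,"x":0.38,"y":-0.8,"z":0,"jaw":1},{"rx":0,"ry":0,"rz":0.5,"x":0.38,"y":-0.8,"z":0,"jaw":1}]' 30
```

```text
clock: 1.1
tcp_pos: [0.4122, 0.249, 0.2312]
orientation: [0.553, -3.092, 0.0]
contact_force: [1.8, 0.3, 0.0]
grip_width: 0.0856
gripper_force: 0.0
```

```bash
python3 -m jog '[{"rx":0,"ry":0,"rz":0,"x":0.42,"y":-0.88,"z":-0.2,"jaw":1},{"rx":0,"ry":0,"rz":0,"x":0.42,"y":-0.88,"z":-0.2,"jaw":1},{"rx":0,"ry":0,"rz":0,"x":0.42,"y":-0.88,"z":-0.2,"jaw":1},{"rx":0,"ry":0,"rz":0,"x":0.42,"y":-0.88,"z":-0.2,"jaw":1},{"rx":0,"ry":0,"rz":0,"x":0.42,"y":-0.88,"z":-0.2,"jaw":1},{"rx":0,"ry":0,"rz":0,"x":0.42,"y":-0.88,"z":-0.2,"jaw":1},{"rx":0,"ry":0,"rz":0,"x":0.42,"y":-0.88,"z":-0.2,"jaw":1},{"rx":0,"ry":0,"rz":0,"x":0.42,"y":-0.88,"z":-0.2,"jaw":1}]'; python3 - <<'E'
from h import *
print(get_obs()['joints'].round(2),get_obs()['tcp_pos'].round(4)); save('scene','s1',(100,120,300,270),4)
E
```

```text
clock: 2.1
tcp_pos: [0.6139, -0.173, 0.1345]
orientation: [0.55, -3.093, -0.001]
contact_force: [0.4, 0.2, 0.5]
grip_width: 0.0856
gripper_force: 0.0
[-0.02  0.53  0.27  1.75 -0.18  0.89  2.25] [ 0.6139 -0.173   0.1345]
```

View pics/s1.png

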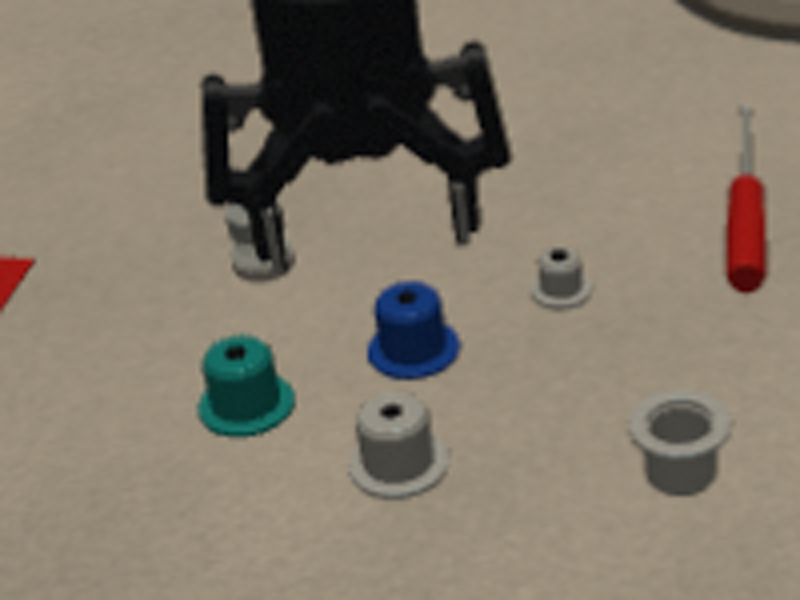

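The arm is over the cowl, with the open fingers straddling its line: finger tips at (270,258) and (462,240), cowl at (393,445) in the crop. Neighbours are clear of the fingers, so I'll go down.

```bash
python3 -m jog '[{"rx":0,"ry":0,"rz":0,"x":-0.01,"y":-0.03,"z":-0.5,"jaw":1},{"rx":0,"ry":0,"rz":0,"x":0,"y":0,"z":-0.5,"jaw":1},{"rx":0,"ry":0,"rz":0,"x":0,"y":0,"z":-0.4,"jaw":1},{"rx":0,"ry":0,"rz":0,"x":0,"y":0,"z":-0.3,"jaw":1},{"rx":0,"ry":0,"rz":0,"x":0,"y":0,"z":-0.2,"jaw":1},{"rx":0,"ry":0,"rz":0,"x":0,"y":0,"z":-0.15,"jaw":1},{"rx":0,"ry":0,"rz":0,"x":0,"y":0,"z":0,"jaw":1}]'; python3 - <<'E'
from h import *
print(get_obs()['tcp_pos'].round(4)); save('scene','s2',(140,170,260,260),6)
E
```

```text
clock: 3.02
tcp_pos: [0.6127, -0.1733, 0.012]
orientation: [0.549, -3.093, -0.0]
contact_force: [0.6, 0.4, 0.6]
grip_width: 0.0854
gripper_force: 0.0
[ 0.6127 -0.1733  0.012 ]
```

View pics/s2.png

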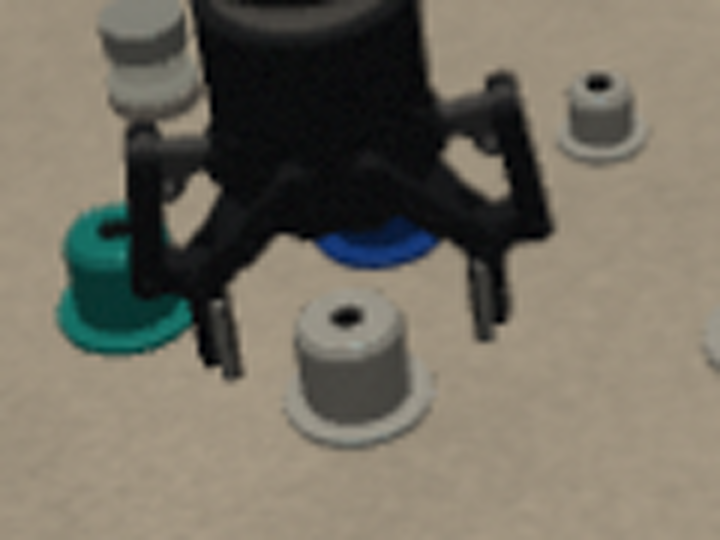

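The fingers straddle the cowl and are centred: tips at (225,370) and (485,335), cowl axis at about (352,353). I'll close now.

```bash
python3 -m jog '[{"rx":0,"ry":0,"rz":0,"x":0,"y":-0.01,"z":0,"jaw":-1},{"rx":0,"ry":0,"rz":0,"x":0,"y":0,"z":0,"jaw":-1},{"rx":0,"ry":0,"rz":0,"x":0,"y":0,"z":0,"jaw":-1},{"rx":0,"ry":0,"rz":0,"x":0,"y":0,"z":0,"jaw":-1},{"rx":0,"ry":0,"rz":0,"x":0,"y":0,"z":0,"jaw":-1},{"rx":0,"ry":0,"rz":0,"x":0,"y":0,"z":0,"jaw":-1}]' 40
```

```text
clock: 3.82
tcp_pos: [0.6134, -0.1744, 0.0135]
orientation: [-0.548, 3.092, -0.001]
contact_force: [-1.2, 0.0, 5.6]
grip_width: 0.0553
gripper_force: 42.0
```

Stopped at 55 mm, which is flange-like and not the 40 mm barrel. I'll look.

```bash
python3 - <<'E'
from h import *
o=get_obs();print(o['tcp_pos'].round(4),o['grip_width'],o['gripper_force'],o['contact_force']); save('scene','s3',(150,195,240,262),8)
E
```

```text
[ 0.6134 -0.1744  0.0135] 0.05525659936512082 42.03620279207826 [-1.22511398  0.04740363  5.61021856]
```

View pics/s3.png

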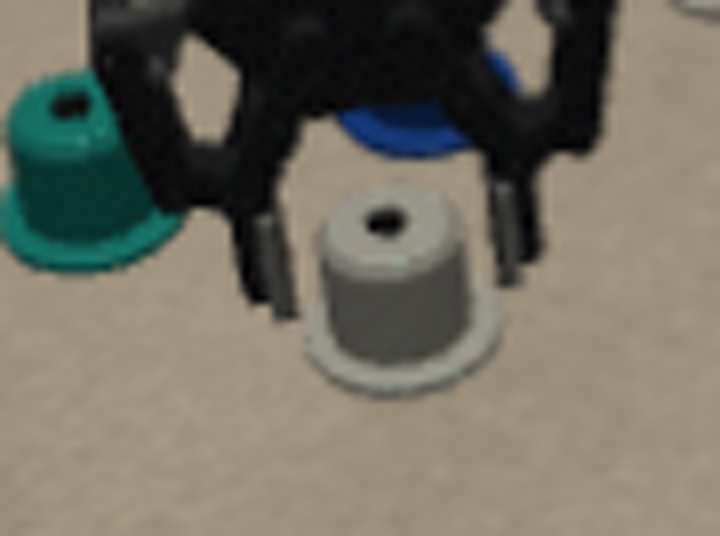

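```bash
python3 - <<'E'
from h import *
for n,(a,b) in {'open':((140+225/6,170+372/6),(140+485/6,170+338/6)),'now':((185.6,235),(213.75,230.5))}.items():
    for z in (0,.005,.01,.015,.02,.025,.03):
        A=onz('scene',*a,z);B=onz('scene',*b,z);print(n,z,((A+B)/2)[:2].round(4),np.linalg.norm(A-B).round(4))
E
```

```text
open 0 [ 0.5903 -0.1839] 0.0977
open 0.005 [ 0.5959 -0.1819] 0.097
open 0.01 [ 0.6014 -0.1798] 0.0963
open 0.015 [ 0.607  -0.1778] 0.0957
open 0.02 [ 0.6125 -0.1757] 0.095
open 0.025 [ 0.6181 -0.1737] 0.0943
open 0.03 [ 0.6236 -0.1716] 0.0936
now 0 [ 0.6021 -0.1797] 0.0632
now 0.005 [ 0.6076 -0.1777] 0.0627
now 0.01 [ 0.6131 -0.1757] 0.0623
now 0.015 [ 0.6185 -0.1737] 0.0618
now 0.02 [ 0.624  -0.1716] 0.0614
now 0.025 [ 0.6295 -0.1696] 0.0609
now 0.03 [ 0.6349 -0.1676] 0.0605
```

The fingers went lower than expected as they closed and stopped against the flange edge. I'll reopen, go up 10 mm and close on the barrel.

```bash
python3 -m jog '[{"rx":0,"ry":0,"rz":0,"x":0,"y":0,"z":0,"jaw":0.6},{"rx":0,"ry":0,"rz":0,"x":0,"y":0,"z":0,"jaw":0.6},{"rx":0,"ry":0,"rz":0,"x":0,"y":0,"z":0.17,"jaw":0.6},{"rx":0,"ry":0,"rz":0,"x":0,"y":0,"z":0,"jaw":0.6}]'; python3 -m jog '[{"rx":0,"ry":0,"rz":0,"x":0,"y":0,"z":0,"jaw":-1},{"rx":0,"ry":0,"rz":0,"x":0,"y":0,"z":0,"jaw":-1},{"rx":0,"ry":0,"rz":0,"x":0,"y":0,"z":0,"jaw":-1},{"rx":0,"ry":0,"rz":0,"x":0,"y":0,"z":0,"jaw":-1},{"rx":0,"ry":0,"rz":0,"x":0,"y":0,"z":0,"jaw":-1},{"rx":0,"ry":0,"rz":0,"x":0,"y":0,"z":0,"jaw":-1}]'; python3 - <<'E'
from h import *
o=get_obs();print(o['tcp_pos'].round(4),o['grip_width'],o['gripper_force'],o['contact_force']); save('scene','s4',(150,195,240,262),8)
E
```

```text
clock: 4.38
tcp_pos: [0.6136, -0.1742, 0.0236]
orientation: [-0.549, 3.092, -0.001]
contact_force: [0.6, -0.2, 0.5]
grip_width: 0.068
gripper_force: 0.0
clock: 5.12
tcp_pos: [0.6132, -0.1741, 0.0234]
orientation: [-0.548, 3.093, -0.0]
contact_force: [-2.6, -0.2, 8.1]
grip_width: 0.0546
gripper_force: 41.0
[ 0.6132 -0.1741  0.0234] 0.05463024609675436 41.03388039395213 [-2.60156889 -0.17522459  8.13999855]
```

View pics/s4.png

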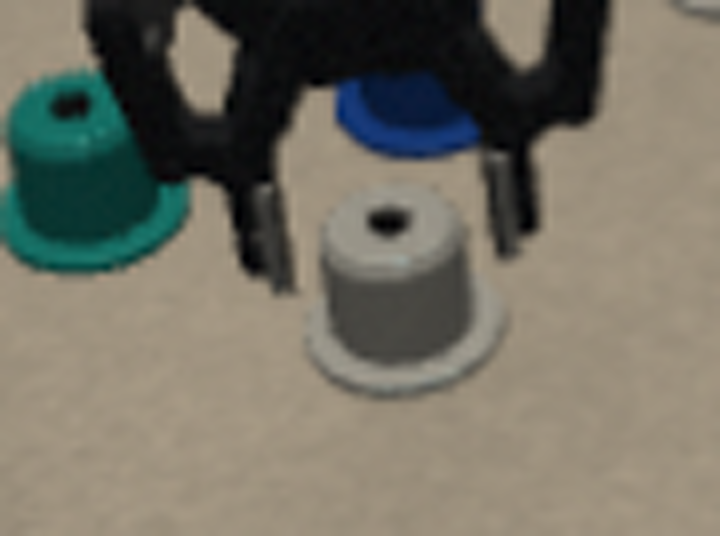

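The pads still stop at 55 mm, now 10 mm higher, with real pad force but a visible gap to the barrel. A small slow lift will show what is in the grip.

```bash
python3 -m jog '[{"rx":0,"ry":0,"rz":0,"x":0,"y":0,"z":0,"jaw":-1},{"rx":0,"ry":0,"rz":0,"x":0,"y":0,"z":0.1,"jaw":-1},{"rx":0,"ry":0,"rz":0,"x":0,"y":0,"z":0.1,"jaw":-1},{"rx":0,"ry":0,"rz":0,"x":0,"y":0,"z":0.1,"jaw":-1},{"rx":0,"ry":0,"rz":0,"x":0,"y":0,"z":0,"jaw":-1}]'; python3 - <<'E'
from h import *
o=get_obs();print(o['tcp_pos'].round(4),o['grip_width'],o['gripper_force'],o['contact_force']); save('scene','s5',(150,185,240,252),8)
E
```

```text
clock: 5.8
tcp_pos: [0.6132, -0.1741, 0.0411]
orientation: [-0.549, 3.092, -0.001]
contact_force: [1.2, -0.2, -1.3]
grip_width: 0.0544
gripper_force: 42.3
[ 0.6132 -0.1741  0.0411] 0.054360095114236895 42.26546136662364 [ 1.19320757 -0.23582909 -1.27361254]
```

View pics/s5.png

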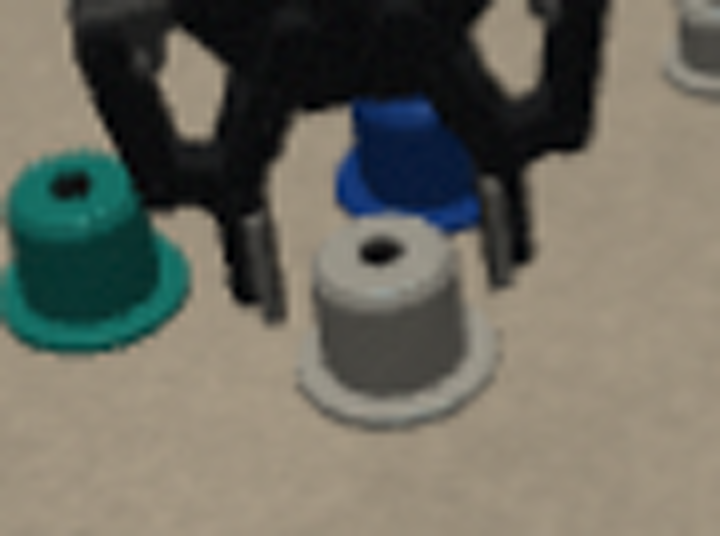

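The cowl came up with the gripper: its dot rose by about 6 px, or 17 mm, and it is still upright. It is held, with the tips about 20 mm above the rim plane, so clear of the board. I'll raise it and carry it over.

```bash
python3 -m jog '[{"rx":0,"ry":0,"rz":0,"x":0,"y":0,"z":0.3,"jaw":-1},{"rx":0,"ry":0,"rz":0,"x":0,"y":0,"z":0.5,"jaw":-1},{"rx":0,"ry":0,"rz":0,"x":0,"y":0,"z":0.5,"jaw":-1},{"rx":0,"ry":0,"rz":0,"x":0,"y":0,"z":0.2,"jaw":-1},{"rx":0,"ry":0,"rz":0,"x":-0.1,"y":0.4,"z":0,"jaw":-1},{"rx":0,"ry":0,"rz":0,"x":-0.15,"y":0.6,"z":0,"jaw":-1},{"rx":0,"ry":0,"rz":0,"x":-0.15,"y":0.6,"z":0,"jaw":-1},{"rx":0,"ry":0,"rz":0,"x":-0.15,"y":0.6,"z":0,"jaw":-1}]' && python3 -m jog '[{"rx":0,"ry":0,"rz":0,"x":-0.2,"y":0.8,"z":0,"jaw":-1},{"rx":0,"ry":0,"rz":0,"x":-0.2,"y":0.8,"z":0,"jaw":-1},{"rx":0,"ry":0,"rz":0,"x":-0.2,"y":0.8,"z":0,"jaw":-1},{"rx":0,"ry":0,"rz":0,"x":-0.2,"y":0.8,"z":0,"jaw":-1},{"rx":0,"ry":0,"rz":0,"x":-0.2,"y":0.8,"z":0,"jaw":-1},{"rx":0,"ry":0,"rz":0,"x":-0.2,"y":0.8,"z":0,"jaw":-1},{"rx":0,"ry":0,"rz":0,"x":-0.2,"y":0.7,"z":0,"jaw":-1},{"rx":0,"ry":0,"rz":0,"x":0,"y":0,"z":0,"jaw":-1}]'
python3 - <<'E'
from h import *
print(onz('scene',197.2,215.85,.0575))
o=get_obs();print(o['tcp_pos'].round(4),o['grip_width'],o['gripper_force'],o['contact_force'])
print('rows',(np.array([.497,.296])-o['tcp_pos'][:2])/.06)
E
```

```text
clock: 6.85
tcp_pos: [0.5791, -0.0408, 0.1303]
orientation: [0.549, -3.093, -0.0]
contact_force: [0.5, -0.1, -1.4]
grip_width: 0.0544
gripper_force: 42.5
clock: 7.85
tcp_pos: [0.4936, 0.2927, 0.1302]
orientation: [0.56, -3.09, -0.003]
contact_force: [0.1, -1.0, -0.3]
grip_width: 0.0541
gripper_force: 42.6
[ 0.61228895 -0.17583546  0.0575    ]
[0.4936 0.2927 0.1302] 0.054111097953682095 42.55356129258871 [ 0.06388191 -1.00601471 -0.29887973]
rows [0.05609695 0.05435334]
```

```bash
python3 -m jog '[{"rx":0,"ry":0,"rz":0,"x":0.07,"y":0.05,"z":-0.3,"jaw":-1},{"rx":0,"ry":0,"rz":0,"x":0,"y":0,"z":-0.4,"jaw":-1},{"rx":0,"ry":0,"rz":0,"x":0,"y":0,"z":-0.4,"jaw":-1},{"rx":0,"ry":0,"rz":0,"x":0,"y":0,"z":-0.2,"jaw":-1},{"rx":0,"ry":0,"rz":0,"x":0,"y":0,"z":0,"jaw":-1}]'
python3 - <<'E'
from h import *
o=get_obs();print(o['tcp_pos'].round(4),o['grip_width'],o['gripper_force'],o['contact_force']); 
z=o['tcp_pos'][2]-.0234
for q in ([.497,.296,z],[.497,.296,.018],[.497,.296,z+.04]): print(((proj('scene',np.array(q))-[370,165])*8).round())
save('scene','s6',(370,165,460,232),8)
E
```

```text
clock: 8.48
tcp_pos: [0.4998, 0.2895, 0.0513]
orientation: [0.546, -3.092, 0.002]
contact_force: [-0.6, 0.3, -1.7]
grip_width: 0.0544
gripper_force: 42.5
[0.4998 0.2895 0.0513] 0.054365065310342596 42.54611670970917 [-0.61741714  0.33593064 -1.70949783]
[367. 353.]
[361. 380.]
[391. 239.]
```

View pics/s6.png

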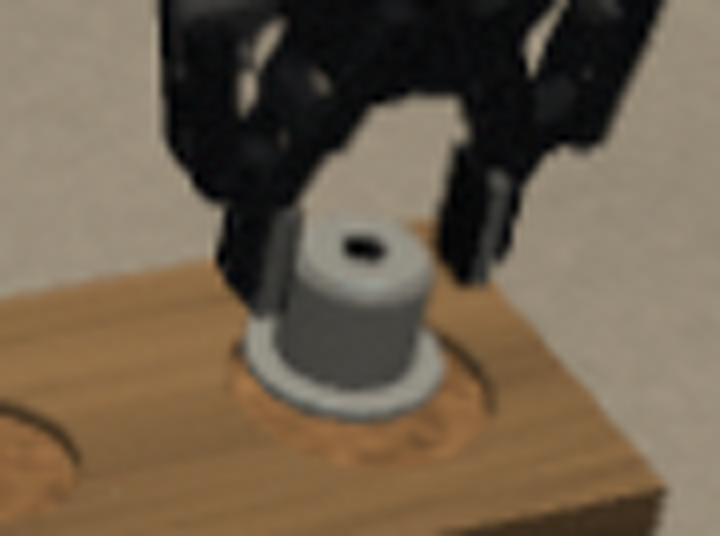

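The cowl hangs upright just over the recess: dot at (363,247), flange x 245–443, recess x 232–492. The dot should be about 28 px farther right, so it needs about +7 mm in y. I'll correct that and lower it.

```bash
python3 -m jog '[{"rx":0,"ry":0,"rz":0,"x":-0.02,"y":0.12,"z":0,"jaw":-1},{"rx":0,"ry":0,"rz":0,"x":0,"y":0,"z":0,"jaw":-1},{"rx":0,"ry":0,"rz":0,"x":0,"y":0,"z":-0.1,"jaw":-1},{"rx":0,"ry":0,"rz":0,"x":0,"y":0,"z":-0.1,"jaw":-1},{"rx":0,"ry":0,"rz":0,"x":0,"y":0,"z":0,"jaw":-1},{"rx":0,"ry":0,"rz":0,"x":0,"y":0,"z":0,"jaw":-1}]'
```

```text
clock: 9.28
tcp_pos: [0.4988, 0.2981, 0.0404]
orientation: [0.549, -3.093, 0.0]
contact_force: [0.2, -0.8, -1.3]
grip_width: 0.0546
gripper_force: 42.6
```

```bash
python3 -m jog '[{"rx":0,"ry":0,"rz":0,"x":0,"y":-0.02,"z":-0.05,"jaw":-1},{"rx":0,"ry":0,"rz":0,"x":0,"y":0,"z":0,"jaw":-1},{"rx":0,"ry":0,"rz":0,"x":0,"y":0,"z":-0.02,"jaw":-1},{"rx":0,"ry":0,"rz":0,"x":0,"y":0,"z":0,"jaw":-1}]'; python3 -m jog '[{"rx":0,"ry":0,"rz":0,"x":0,"y":0,"z":-0.02,"jaw":-1},{"rx":0,"ry":0,"rz":0,"x":0,"y":0,"z":0,"jaw":-1},{"rx":0,"ry":0,"rz":0,"x":0,"y":0,"z":0,"jaw":-1}]'
```

```text
clock: 9.78
tcp_pos: [0.4988, 0.297, 0.0363]
orientation: [0.549, -3.093, -0.0]
contact_force: [-0.1, -0.3, -0.4]
grip_width: 0.0543
gripper_force: 42.6
clock: 10.15
tcp_pos: [0.4989, 0.2971, 0.0354]
orientation: [-0.549, 3.093, 0.0]
contact_force: [-1.3, -0.9, 4.3]
grip_width: 0.0542
gripper_force: 43.0
```

Contact came at exactly the predicted floor height. I'll release and retreat.

```bash
python3 -m jog '[{"rx":0,"ry":0,"rz":0,"x":0,"y":0,"z":0,"jaw":0.6},{"rx":0,"ry":0,"rz":0,"x":0,"y":0,"z":0,"jaw":1},{"rx":0,"ry":0,"rz":0,"x":0,"y":0,"z":0,"jaw":1},{"rx":0,"ry":0,"rz":0,"x":0,"y":0,"z":0.2,"jaw":1},{"rx":0,"ry":0,"rz":0,"x":0,"y":0,"z":0.5,"jaw":1},{"rx":0,"ry":0,"rz":0,"x":0,"y":0,"z":0.6,"jaw":1},{"rx":0,"ry":0,"rz":0,"x":0,"y":0,"z":0.4,"jaw":1},{"rx":0,"ry":0,"rz":0,"x":0,"y":0,"z":0,"jaw":1}]'
python3 - <<'E'
from h import *
for q in ([.497,.296,.012],[.497,.296,.052]): print(((proj('scene',np.array(q))-[370,165])*8).round())
save('scene','s7',(370,165,460,232),8)
E
```

```text
clock: 11.15
tcp_pos: [0.5002, 0.2979, 0.1398]
orientation: [-0.548, 3.089, 0.004]
contact_force: [0.0, -0.3, -0.1]
grip_width: 0.0852
gripper_force: 0.0
[358. 397.]
[381. 285.]
```

View pics/s7.png

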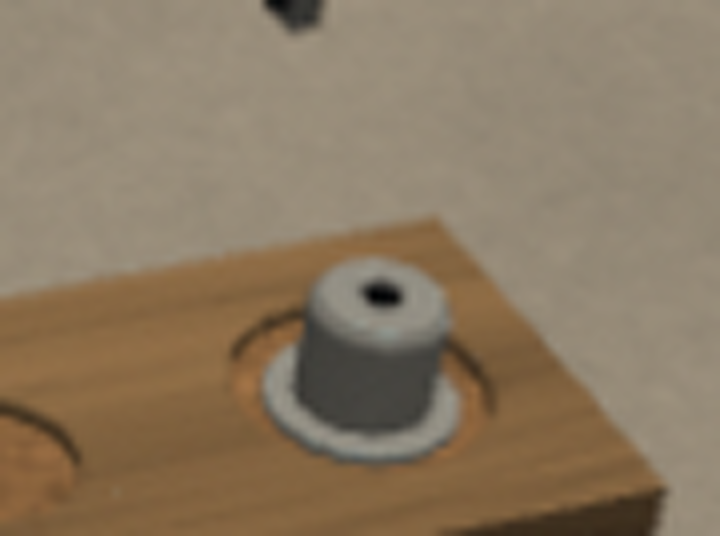

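The cowl stands upright in the wide recess: flange x 262–460 inside recess x 232–492, dot at (382,293). It sits flat on the cork and nearly central, and the gripper is clear.

```bash
python3 -c "
from bench import r
print(r.hand_in())"
```

```text
the job is handed in; nothing more can be done
None
```

The large aluminium cowl is rim-down in the wide recess, lowered to the cork floor before release and near the centre in the last picture, and the job is handed in at about 11 s; the result was not reported back, and I took no final picture of the other two cowls, though the carried cowl passed well above them.

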